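# Slide open the laser switch box and switch the laser on with its key

## Task

Open the left bay of the grey switch box: slide the upper door fully home over the right bay and the lower door as far as it goes in under it. Then take the key with the rectangular head from the wooden rack, push it fully into the key switch in the bay, turn it clockwise to the stop (on), and leave it there. Leave the two other keys in the rack, and do not knock over or shift the glassware.

Things in the scene. Friction and masses are not known exactly. Their poses are not given: they have to be found in the camera images.
- switchbox: Grey metal box fixed to the bench, 200 (x) x 400 (y) x 112 mm high, walls 10 mm. Origin: centre of underside; y = its length. In its top two aluminium doors, 176 mm deep (x), 5 mm thick, slide along y on a double track, one above the other; 1.5 N friction, they stay where left. Left bay (y 3 to 190 mm, x -90 to 90) holds the key switch, right bay (-y) fuses
- lower_door (a joint): Travel (m) of the lower door, 190 mm long. 0 = over the left bay (edges at box y -2 and 188 mm); grows as it slides to box -y, under the upper door, to its stop at 0.125, where the left bay is open from box y 63 to 190 mm. Top face at box z 92 mm
- lower_door_rib (a point): Top centre of the lower door's pull: a raised straight rib, 100 (x) x 8 (y) x 11 mm high. At box x 0, y = 135 mm minus the lower door's travel, z 103 mm. It passes under the upper door and may be hidden by it
- upper_door (a joint): Travel (m) of the upper door, 198 mm long. 0 = home at its stop over the right bay (edges at box y -188 and 10 mm); grows as it slides to box +y over the left bay, up to 0.160. Underside at box z 107, top face at 112 mm
- upper_door_rib (a point): Top centre of the upper door's pull: a raised straight rib, 100 (x) x 8 (y) x 15 mm high, 30 mm in from the door's +y edge. At box x 0, y = upper door's travel minus 20 mm, z 127 mm
- switch (a joint): Angle (rad) of the key switch: 0 = off; turns clockwise seen from above to its stop at 1.05 = on; stays where left (0.04 Nm friction). Through the key's 1 mm play in the slot, the key must be turned about 0.2 rad further
- keyway (a point): Key slot: centre of its mouth, in the top of the square steel barrel (30 x 30 mm, on a 60 x 60 mm black housing) in the left bay, 78 mm above the bench. x = along the slot, z up; turns with the switch. Slot 14 (x) x 7 (y) mm, 21 mm deep, mouth chamfered 2 mm. The key goes straight down, either way round, until its head rests on the barrel
- key_rack: Pale wooden block, 160 (x) x 60 (y) x 60 mm high, fixed to the bench, left or right of the box. Origin: centre of its underside. Three key slots in its top, along x at -50, 0 and +50 mm; each holds one key standing upright, blade down, loosely
- key_square: The switch's key, with a plain rectangular black head; 40 g. Origin: tip of the blade; z up, x = width, y = thickness. Steel blade 12 (x) x 5 (y) mm, z 0 to 18 mm, its last 2.5 mm slimmer; head 30 (x) x 8 (y) mm, z 18 to 56 mm. Stands loosely in any one of the rack's slots, tip 42 mm above the bench, width along the rack's x; lifts straight out
- key_square_grip (a point): Point in the middle of the rectangular head, 40 mm above the blade's tip; grip across the 8 mm thickness (key y)
- key_round: Another key, head a disc of 34 mm diameter, 8 mm thick; to be left in the rack. Origin: blade tip
- key_tee: Another key, head T-shaped (30 mm crossbar, 8 mm thick) on a 12 mm stem; to be left in the rack. Origin: blade tip
- slide_case: Closed wooden case fixed to the bench, 160 x 70 x 49 mm high, on the side of the box opposite to the rack. Origin: centre of underside. (Not listed: a fixed microscope, 370 mm high, far left and a low balance, 63 mm high, far right, both more than 0.48 m off the robot's x axis)
- flask1: Small stoppered conical glass flask, foot diameter 52 mm, 101 mm high, loose. Origin: centre of its foot
- reagent_bottle: Brown bottle, diameter 60 mm, 140 mm high, loose. Origin: centre of its foot
- dish: Shallow open glass dish, diameter 90 mm, 16 mm high, loose. Origin: centre of underside
- beaker: Glass beaker, rim diameter 70 mm, 90 mm high, loose. Origin: centre of its foot
- flask2: Another small stoppered conical glass flask, foot diameter 52 mm, 101 mm high, loose. Origin: centre of its foot
- flask3: Another small stoppered conical glass flask, foot diameter 52 mm, 101 mm high, loose. Origin: centre of its foot
- flask4: Another small stoppered conical glass flask, foot diameter 52 mm, 101 mm high, loose. Origin: centre of its foot
Not all that is in view belongs to the job. Of the things like the dish, leave any that is black; of the rest the larger one is meant.

How it is judged:
On the way, in this order (a step that is already met when the one before it is completed fails the run):
1. the upper door is home over the right bay and the lower door is fully in under it (value of joint upper_door below 0.01 m and value of joint lower_door above 0.115 m), for 0.2 s.
2. the rectangular-headed key is fully in the key switch (distance between key_square and keyway below 0.024 m and z of key_square in the frame of keyway below -0.0145 m and horizontal distance between key_square and keyway below 0.006 m and angle between key_square's own z axis and vertical below 0.3 rad), for 0.1 s.
At the end, for the whole second after the job is handed in: Upper door within 10 mm of home, lower door within 10 mm of its open stop, rectangular-headed key at rest at least 14.5 mm deep in the slot, switch beyond 0.9 rad, other two keys in the rack (moved under 20 mm), glassware and bottle upright and within 40 mm of where they were (all of step 1 and all of step 2 and value of joint switch above 0.9 rad and linear speed of key_square below 0.03 m/s and distance of each of flask1, flask2, flask3, flask4, reagent_bottle, dish, beaker from where it was at the start of the episode below 0.04 m and angle between each of flask1, flask2, flask3, flask4, reagent_bottle, dish, beaker's own z axis and vertical below 0.4 rad and distance of each of key_round, key_tee from where it was at the start of the episode below 0.02 m); the robot touches nothing.
It fails at once if a flask, bottle, beaker or dish is knocked over or shifted by more than 40 mm (distance of any of flask1, flask2, flask3, flask4, reagent_bottle, dish, beaker from where it was at the start of the episode above 0.04 m or angle between any of flask1, flask2, flask3, flask4, reagent_bottle, dish, beaker's own z axis and vertical above 0.6 rad).
It fails at once if one of the other two keys is taken out of the rack (distance of any of key_round, key_tee from where it was at the start of the episode above 0.02 m).
It also fails if it takes over 61 s, if anything falls off the work surface, if the arm or the gripper's body presses on something with over 40 N, if the wrist force passes 120 N, or if a joint passes its speed limit or range.

## Robot

A 7-joint arm with a two-finger parallel gripper is mounted at the origin on the work surface. World frame = base frame: x ahead of the robot, y to its left, z up, the work surface at z = 0. Lengths are in m, angles in rad, forces in N, time in s.
With the tool pointing down it reaches from about 0.4 to 0.85 m from the base axis. Payload 4.5 kg.
Tool frame: the origin (TCP) lies between the finger pads; the fingertips stand 25 mm ahead of it and the grasp point (between the pads) lies 6 mm ahead of it (ctrl.tip_reach is the distance from the TCP to the fingertips, in m); z points along the fingers, y is the direction in which the jaws open and shut (so a half turn about z gives the same grasp; the last joint's range is limited). The gripper opens to 88 mm and grips with 3 to 60 N. Pads are 18 mm wide; open, the fingers measure 123 mm over their backs; the gripper's body (75 mm by 187 mm) begins 45 mm behind the grasp point.
Start: joints at [1.367, 0.689, -0.195, 1.565, 0.157, 0.902, -0.215], TCP at [0.147, -0.607, 0.264] pointing down, gripper open.
Joint ranges: [-3.01, 3.01], [-0.46, 2.08], [-1.47, 1.51], [0.13, 2.56], [-1, 4.14], [0.04, 2.09], [-2.66, 2.66]. Speed limits (rad/s): [2.57, 2.57, 3.14, 3.14, 3.14, 3.14, 3.14].

## Interface

Orientations are given as a unit quaternion [w, x, y, z].
In Python, from bench import ctrl gives the robot as it stands.
- The arm moves only by the shell command python3 -m jog 'ROWS' [FORCE]. ROWS is JSON, a list that holds one entry, the list of rows, each a list of 5 numbers: the opening, from 0 (shut) to 1 (fully open), then the shift along the world's x, y, z in cm, then the turn about the world's z in rad. In form: [[[jaw, x, y, z, yaw], ...]]. A call has 1 to 8 rows; each row is the pose to reach, as a shift and turn from the pose commanded when the call began; what a row does not reach only later rows make up. A row lasts 1/8 s, in which the tool goes at most 62.5 mm and 10.7 degrees, less where a joint would pass 70% of its speed; a pose out of reach is approached as far as the arm can. A call with a gripper value outside its range is refused whole. The fingers move at their own pace and stop on an object; FORCE is the grip in N (left out, the last holds). Time passes only in rows, so rows that repeat a pose let the fingers close. It gives the time, the measured TCP pose, the force and the opening at its end, in the units of the state.
- ctrl.sense(): the state, without advancing time (a new reading comes with each control period).
- ctrl.camera(name): name is "side" or "top"; returns a dict with "image" (384x512x3 uint8, blue, green, red), "K" (3x3 intrinsics, pixels), "dist_coeffs" ([k1, k2, p1, p2, k3] as OpenCV has them; the pictures are not rectified), "extrinsics" (4x4, takes a point from camera to world coordinates). Camera axes: x right, y up, looking along -z (the intrinsics and any distortion apply to the point x, -y, -z); pixel columns grow to the right and rows downward; lengths in m; the calibration is good to about 2 mm. A picture is of the moment at which its call begins. There is no depth.
- ctrl.job_done(): hands the job in, once; it reports no verdict.
The state is a dict: "time": time; "qpos": joint angles; "qd": joint speeds; "joint_efforts": joint torques, N m; "tool_pos": TCP position; "ee_rot": TCP orientation; "contact_force": force on the tool from outside, world axes, zero at the start; "wrist_torque": the same for the moment, N m; "width": finger opening in m.
Only numpy, scipy, OpenCV 4.12 (cv2) and the standard library are available. Lean on these libraries where they do the work, as an engineer would, in place of code of your own. Each camera call takes 0.05 s, during which the arm holds its last target.

## Working session

There is one attempt and no reset: what is moved stays moved. The work goes in short steps, Python scripts to look and compute and a shell command to move; the robot and the scene stay as the last step left them, time stands still between calls to the robot, and variables do not carry over. Pictures are saved under pics/ and viewed, and the job is handed in when it is done.

```bash
ls; mkdir -p pics; python3 - <<'E'
from bench import ctrl
import cv2
s=ctrl.sense()
for k,v in s.items(): print(k,v)
print(ctrl.tip_reach)
import pickle
d={}
for n in("side","top"):
    c=ctrl.camera(n); cv2.imwrite(f"pics/{n}0.png",c["image"]); d[n]=c
    print(n,c["K"],c["dist_coeffs"],c["extrinsics"])
pickle.dump(d,open("c0.pkl","wb"))
E
```

```text
pics
time 0.0
qpos [ 1.36681265  0.68996737 -0.19454822  1.5663542   0.1573271   0.90250309
 -0.21509653]
qd [-1.12195355e-03  4.62588674e-04 -1.12599655e-03  4.03912782e-04
 -5.78450247e-04 -8.56685493e-04 -1.11692147e-05]
joint_efforts [-1.33024446e-04 -5.27566874e+01 -1.26732677e+00 -1.53430653e+01
 -5.27660816e-02  6.27172718e-03  1.58672265e-04]
tool_pos [ 0.14704442 -0.60684606  0.26291853]
ee_rot [-9.00427952e-04  9.92932416e-01  1.18677608e-01 -1.75860625e-04]
contact_force [ 0.25714005 -0.02128725 -0.01820569]
wrist_torque [ 0.04282511  0.02262728 -0.04876202]
width 0.08823324578462845
0.025
side [[379.51682606   0.         255.26384967]
 [  0.         379.51682606 182.62238502]
 [  0.           0.           1.        ]] [-0.00186299  0.          0.          0.          0.        ] [[ 0.99879651  0.00953655 -0.04811013  0.54041126]
 [-0.04512436  0.56302838 -0.82520472 -0.70976925]
 [ 0.01921776  0.82638254  0.56278111  0.59091395]
 [ 0.          0.          0.          1.        ]]
top [[366.44607224   0.         255.02862399]
 [  0.         366.44607224 201.10060515]
 [  0.           0.           1.        ]] [-0.07362401  0.          0.          0.          0.        ] [[ 0.01883475  0.9859885  -0.16574657  0.39318895]
 [-0.99979432  0.01732665 -0.01054022  0.04254719]
 [-0.0075207   0.165911    0.98611205  1.151216  ]
 [ 0.          0.          0.          1.        ]]
```

View pics/side0.png

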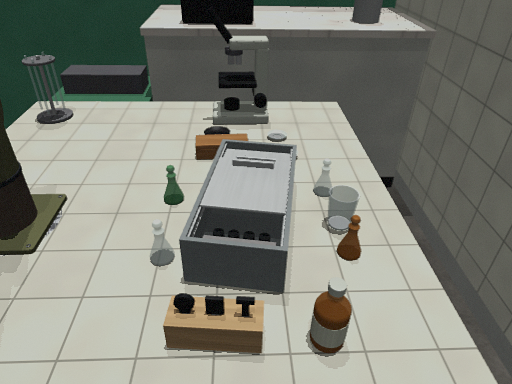

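View pics/top0.png

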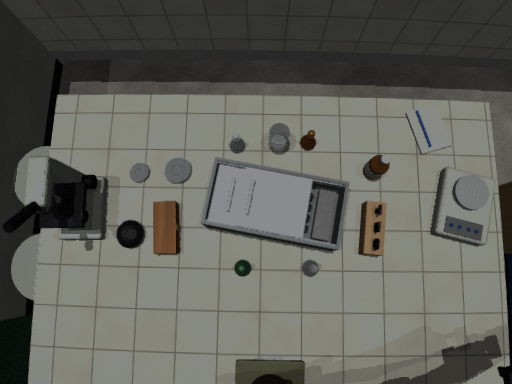

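The side view shows three keys in the rack: round (184,302), rectangular (214,305) and T-shaped (245,304). The top view shows both ribs at about (233,195) and (250,197), with the doors over the left bay. Next I'll take close crops.

```bash
cat >h.py <<'E'
import numpy as np,cv2,pickle
from bench import ctrl
def ray(c,uv):
    p=cv2.undistortPoints(np.array([[uv]],float),c["K"],np.array(c["dist_coeffs"]))[0,0]
    E=np.array(c["extrinsics"]); d=E[:3,:3]@np.array([p[0],-p[1],-1]); return E[:3,3],d
def onz(c,uv,z):
    o,d=ray(c,uv); return o+d*(z-o[2])/d[2]
def proj(c,P):
    E=np.array(c["extrinsics"]); q=(np.array(P)-E[:3,3])@E[:3,:3]
    q=q*[1,-1,-1]; return cv2.projectPoints(q.reshape(-1,1,3),np.zeros(3),np.zeros(3),c["K"],np.array(c["dist_coeffs"]))[0].reshape(-1,2)
def tri(c1,u1,c2,u2):
    o1,d1=ray(c1,u1);o2,d2=ray(c2,u2); A=np.c_[d1,-d2]
    t=np.linalg.lstsq(A,o2-o1,rcond=None)[0]; a=o1+t[0]*d1;b=o2+t[1]*d2
    return (a+b)/2,np.linalg.norm(a-b)
def crop(img,x0,y0,w,h,k,name):
    cv2.imwrite(name,cv2.resize(img[y0:y0+h,x0:x0+w],None,fx=k,fy=k,interpolation=cv2.INTER_CUBIC))
E
python3 - <<'E'
from h import *
d=pickle.load(open("c0.pkl","rb"))
crop(d["top"]["image"],195,150,160,105,5,"pics/t1.png")
crop(d["side"]["image"],155,280,120,75,6,"pics/s1.png")
crop(d["side"]["image"],180,130,130,120,5,"pics/s2.png")
E
```

```text
(no output)
```

View pics/t1.png

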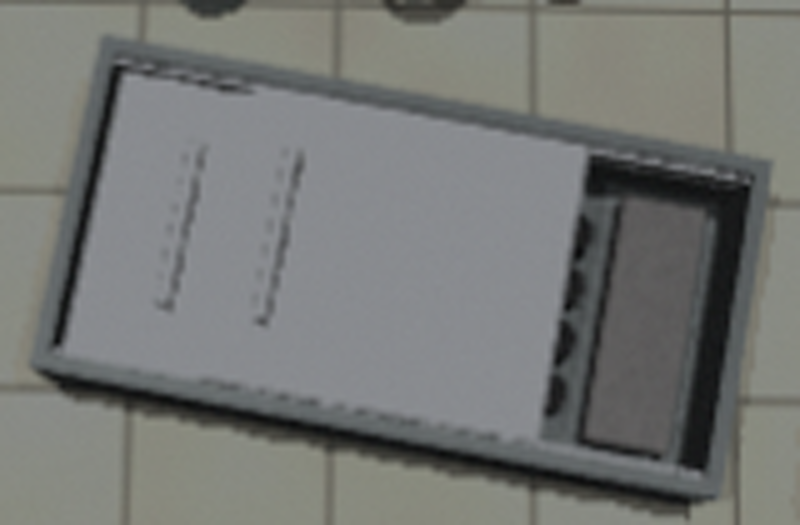

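View pics/s1.png

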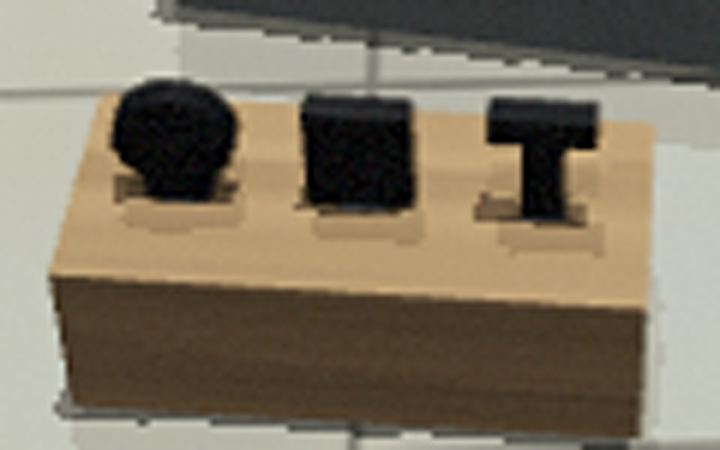

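View pics/s2.png

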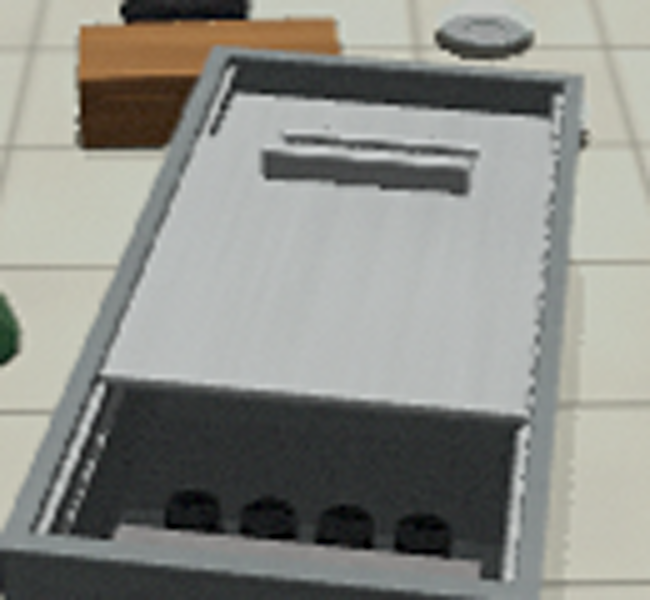

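The top crop shows the lower door's rib on the left, at crop x 160–205, and the upper door's rib on the right, at 260–300. The right edge of the upper door is at 540–588. The side crop confirms that the middle key is the plain rectangular one. Next: poses.

```bash
python3 - <<'E'
from h import *
d=pickle.load(open("c0.pkl","rb"));T=d["top"];S=d["side"]
f=lambda p:(p[0]/5+195-.4,p[1]/5+150-.4)
C=np.array([onz(T,f(p),.112) for p in [(105,38),(770,162),(720,495),(37,367)]])
print(C.round(4)); print([np.linalg.norm(C[i]-C[(i+1)%4]).round(4) for i in range(4)])
ctr=C.mean(0); vy=(C[0]+C[3]-C[1]-C[2]); yaw=np.arctan2(-vy[0],vy[1]); print("box",ctr,"yaw",yaw)
# side view corners check
g=lambda p:(p[0]/5+180-.4,p[1]/5+130-.4)
for p in [(218,48),(582,76),(0,548)]: print("side",onz(S,g(p),.112).round(4))
def tobox(P): 
    q=P[:2]-ctr[:2];c,s=np.cos(yaw),np.sin(yaw);return np.array([c*q[0]+s*q[1],-s*q[0]+c*q[1]]).round(4)
for n,p,z in [("up rib base -y edge top end",(303,152),.112),("",(262,325),.112),("low rib",(206,148),.092),("",(167,310),.092),("updoor -y edge",(588,148),.112),("",(540,437),.112)]:
    print(n,tobox(onz(T,f(p),z)))
for n,p,z in [("s up rib top far L",(265,150),.127),("R",(470,165),.127),("s low rib",(285,133),.103),("",(478,152),.103),("door edge",(105,378),.112),("",(525,418),.112)]:
    print(n,tobox(onz(S,g(p),z)))
# rack + keys
k=lambda p:(p[0]/6+155-.4,p[1]/6+280-.4)
R=np.array([onz(S,k(p),.06) for p in [(100,95),(655,125),(650,305),(50,275)]]);print("rack",R.round(4),R.mean(0))
for n,p in [("round",(175,82)),("rect",(357,99)),("tee",(543,101))]: print(n,onz(S,k(p),.098).round(4))
crop(T["image"],350,190,50,75,8,"pics/t2.png")
E
```

```text
[[ 0.6968  0.1722  0.112 ]
 [ 0.629  -0.2176  0.112 ]
 [ 0.436  -0.1849  0.112 ]
 [ 0.5018  0.2039  0.112 ]]
[np.float64(0.3956), np.float64(0.1957), np.float64(0.3943), np.float64(0.1976)]
box [ 0.56591259 -0.00660744  0.112     ] yaw -0.16996275240363337
side [0.5045 0.2009 0.112 ]
side [0.6969 0.1677 0.112 ]
side [ 0.4346 -0.1889  0.112 ]
up rib base -y edge top end [0.0529 0.0709]
 [-0.051   0.0749]
low rib [0.049  0.1288]
 [-0.0502  0.1322]
updoor -y edge [ 0.0861 -0.0915]
 [-0.0844 -0.092 ]
s up rib top far L [-0.0476  0.0681]
R [0.0502 0.0696]
s low rib [-0.0478  0.1259]
 [0.0508 0.1225]
door edge [-0.0853 -0.0971]
 [ 0.0873 -0.0976]
rack [[ 0.4255 -0.2735  0.06  ]
 [ 0.5842 -0.2888  0.06  ]
 [ 0.5792 -0.3466  0.06  ]
 [ 0.4204 -0.3325  0.06  ]] [ 0.50233452 -0.31035725  0.06      ]
round [ 0.4532 -0.301   0.098 ]
rect [ 0.5021 -0.3081  0.098 ]
tee [ 0.5517 -0.3102  0.098 ]
```

View pics/t2.png

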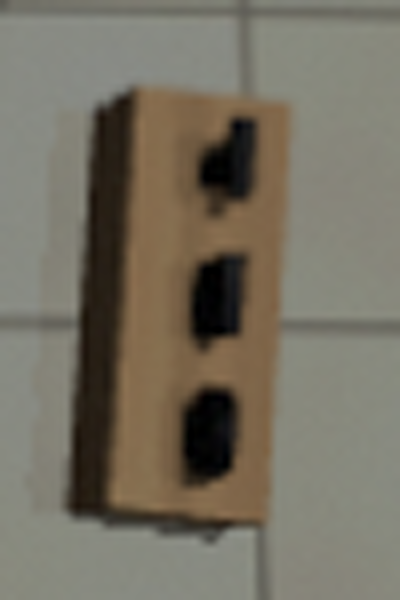

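Measured values:
- **Box:** centre about (0.566, -0.008), yaw -0.17.
- **Doors:** upper travel about 0.094, lower about 0.
- **Rack:** centre (0.502, -0.31), yaw -0.096.

The candidates for the key are round (184,302), rectangular (214,305) and T-shaped (245,304). I choose the rectangular one, and the close crop confirmed it. First move: close the jaws and travel above the gap behind the upper rib.

```bash
python3 -m jog '[[[0,3,5,0,-0.1],[0,6,10,0,-0.25],[0,9,15,0,-0.4],[0,12,20,0,-0.4],[0,15,25,0,-0.4],[0,18,30,0,-0.4],[0,21,35,0,-0.4],[0,24,40,0,-0.4]]]' 20
python3 -m jog '[[[0,3,5,0,0],[0,6,10,0,0],[0,9,15,0,0],[0,12,20,0,0],[0,15,25,0,0],[0,18,28,0,0],[0,19.7,30.5,0,0],[0,19.7,30.5,0,0]]]'
python3 -c "
from h import *
s=ctrl.sense();q=s['ee_rot'];print(s['tool_pos'],2*np.arctan2(q[2],q[1]),s['contact_force'],s['width'])"
```

```text
time: 1.1
tool_pos: [0.388, -0.2057, 0.2637]
ee_rot: [0.0, 0.997, -0.081, -0.0]
contact_force: [-0.4, -0.2, 0.1]
width: 0.0098
time: 2.1
tool_pos: [0.5846, 0.1003, 0.263]
ee_rot: [-0.001, 0.997, -0.079, -0.0]
contact_force: [-0.2, -1.0, -0.1]
width: 0.0005
[0.58464279 0.1003465  0.26304329] -0.15800476474793257 [-0.18979532 -1.03028835 -0.06132848] 0.0005402557307816307
```

```bash
python3 -m jog '[[[0,0,0,-6,0],[0,0,0,-10,0],[0,0,0,-12,0],[0,0,0,-12,0]]]'
python3 -c "
from h import *
c=ctrl.camera('side');crop(c['image'],170,90,150,130,5,'pics/a.png')
s=ctrl.sense();print(s['contact_force'])"
```

```text
time: 2.6
tool_pos: [0.5823, 0.0956, 0.1423]
ee_rot: [0.001, 0.997, -0.082, -0.002]
contact_force: [-0.3, -0.0, 0.3]
width: 0.0005
[-0.15216619 -0.7338638  -0.19544086]
```

View pics/a.png

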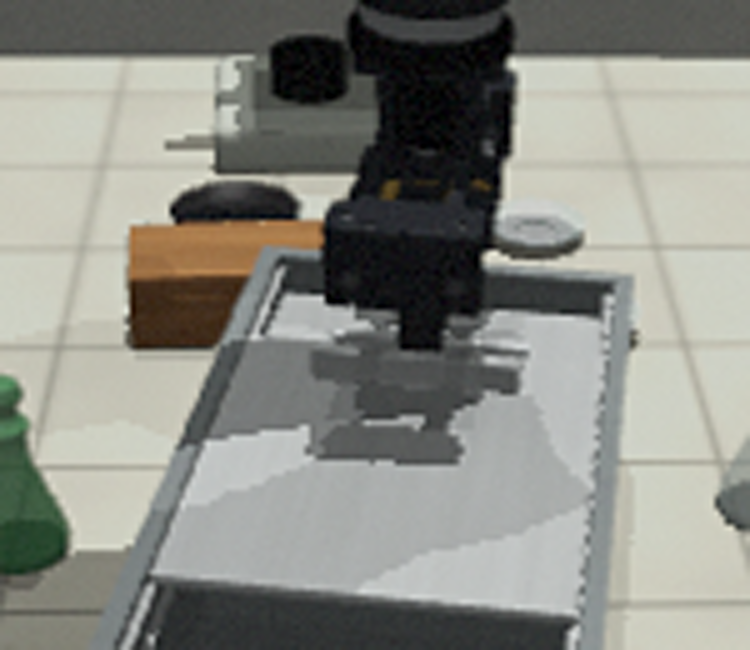

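The fingers are standing behind the upper rib. Pushing along box -y.

```bash
python3 -m jog '[[[0,-0.3,-2,0,0],[0,-0.7,-4,0,0],[0,-1,-6,0,0],[0,-1.4,-8,0,0],[0,-1.6,-9.2,0,0],[0,-1.7,-9.9,0,0],[0,-1.7,-9.9,0,0]]]'
python3 -m jog '[[[0,-0.05,-0.3,0,0],[0,-0.1,-0.6,0,0],[0,-0.1,-0.6,0,0]]]'
python3 -c "
from h import *
c=ctrl.camera('side');crop(c['image'],170,90,150,130,5,'pics/b.png')
c=ctrl.camera('top');crop(c['image'],195,150,160,105,5,'pics/b2.png')"
```

```text
time: 3.52
tool_pos: [0.5667, -0.0023, 0.1435]
ee_rot: [0.0, 0.997, -0.081, -0.001]
contact_force: [-0.2, 0.5, -0.1]
width: 0.0006
time: 3.9
tool_pos: [0.5659, -0.0073, 0.1436]
ee_rot: [0.0, 0.997, -0.081, -0.0]
contact_force: [0.6, 1.1, -0.4]
width: 0.0006
```

View pics/b.png

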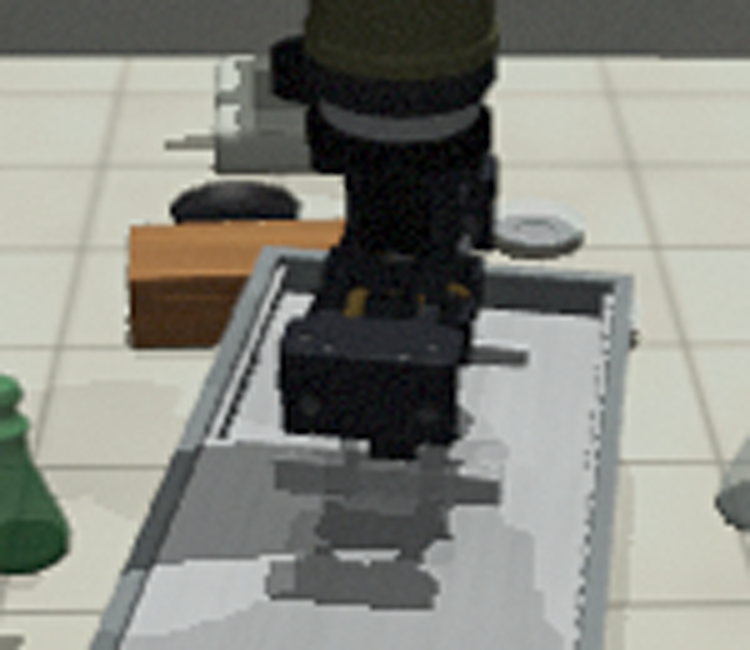

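View pics/b2.png

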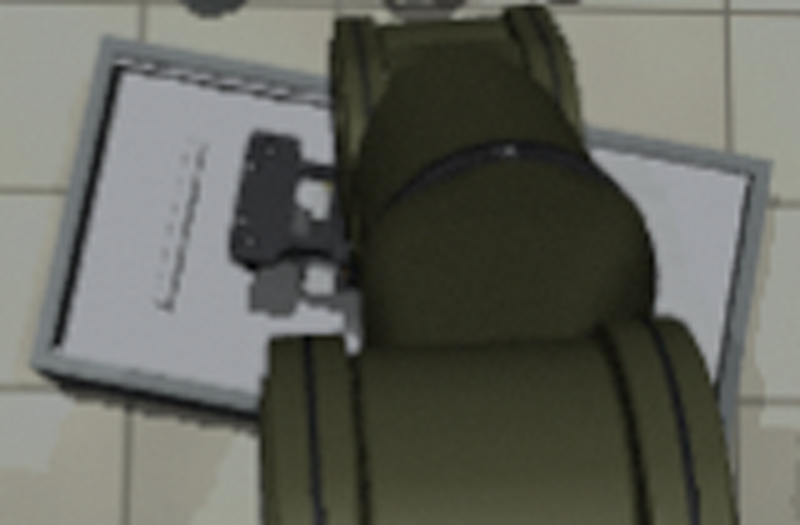

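The top view shows the door's right edge now near the right inner wall, at crop (750,180). I'll nudge until the force shows the stop.

```bash
python3 -m jog '[[[0,-0.05,-0.3,0,0],[0,-0.05,-0.3,0,0]]]';python3 -m jog '[[[0,-0.05,-0.3,0,0],[0,-0.05,-0.3,0,0]]]'
```

```text
time: 4.25
tool_pos: [0.5659, -0.0088, 0.1437]
ee_rot: [-0.001, 0.997, -0.08, 0.0]
contact_force: [-0.7, 4.7, -0.0]
width: 0.0002
time: 4.5
tool_pos: [0.5658, -0.009, 0.1438]
ee_rot: [-0.003, 0.997, -0.079, 0.0]
contact_force: [0.7, 9.6, -1.0]
width: 0.0003
```

The stop is reached: force 9.6 N, TCP y -0.009. Next I back off, lift, and go behind the lower rib.

```bash
python3 -m jog '[[[0,0.2,1.2,0,0],[0,0.3,2,3,0],[0,1.2,7,4,0],[0,2.2,12,4,0],[0,2.9,16.5,4,0],[0,2.9,16.5,4,0],[0,2.9,16.5,4,0]]]'; python3 -c "
from h import *
c=ctrl.camera('top');crop(c['image'],195,150,160,105,5,'pics/c2.png');s=ctrl.sense();print(s['tool_pos'])"
```

```text
time: 5.38
tool_pos: [0.5943, 0.1499, 0.1837]
ee_rot: [0.001, 0.997, -0.081, 0.0]
contact_force: [0.3, -0.5, -0.4]
width: 0.0007
[0.59434256 0.14915046 0.18367736]
```

View pics/c2.png

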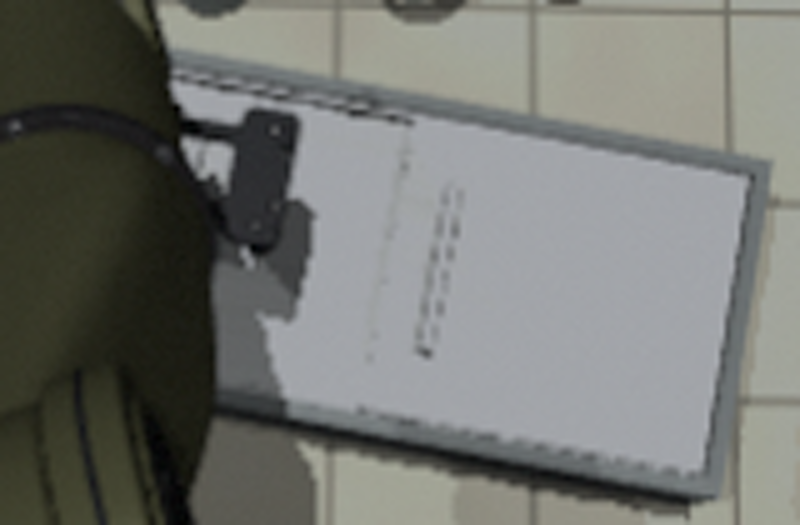

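The upper door is home: its rib is at crop (440,270) and its edge at about (390,240). Going down behind the lower rib and pushing.

```bash
python3 -m jog '[[[0,0,0.2,-3,0],[0,0,0.2,-5.5,0],[0,0,0.2,-6.3,0],[0,0,0.2,-6.3,0]]]'; python3 -m jog '[[[0,-0.3,-2,0,0],[0,-0.7,-4,0,0],[0,-1,-6,0,0],[0,-1.4,-8,0,0],[0,-1.7,-10,0,0],[0,-2,-11.7,0,0],[0,-2.2,-12.7,0,0],[0,-2.2,-12.7,0,0]]]'; python3 -c "
from h import *
s=ctrl.sense();print(s['tool_pos'],s['contact_force'])"
```

```text
time: 5.92
tool_pos: [0.5944, 0.1522, 0.1207]
ee_rot: [0.001, 0.997, -0.082, -0.0]
contact_force: [-0.0, 0.1, 0.6]
width: 0.0006
time: 6.92
tool_pos: [0.5715, 0.025, 0.1205]
ee_rot: [0.001, 0.997, -0.082, -0.001]
contact_force: [0.2, 0.3, 0.3]
width: 0.0007
[0.57151442 0.02499983 0.1204598 ] [0.15045931 0.30513115 0.27833033]
```

Target y at the stop is about 0.0206.

```bash
python3 -m jog '[[[0,-0.05,-0.4,0,0],[0,-0.05,-0.4,0,0]]]';python3 -m jog '[[[0,-0.05,-0.3,0,0],[0,-0.05,-0.3,0,0]]]';python3 -m jog '[[[0,-0.05,-0.3,0,0],[0,-0.05,-0.3,0,0]]]'
```

```text
time: 7.18
tool_pos: [0.5713, 0.0228, 0.1205]
ee_rot: [0.0, 0.997, -0.081, -0.0]
contact_force: [0.5, -0.1, -0.5]
width: 0.0005
time: 7.42
tool_pos: [0.5711, 0.0207, 0.1206]
ee_rot: [-0.001, 0.997, -0.08, -0.0]
contact_force: [-0.0, 2.5, -0.7]
width: 0.0002
time: 7.68
tool_pos: [0.5711, 0.0205, 0.1206]
ee_rot: [-0.002, 0.997, -0.079, 0.0]
contact_force: [0.5, 8.1, -2.2]
width: 0.0001
```

The lower door stopped exactly at the predicted point. Retract to above the rack, opening the jaws, then look.

```bash
python3 -m jog '[[[0,0.1,1,0,0],[0,0.2,1.5,5,0],[0,0.2,1.5,10,0],[0.3,-1,-5,13,0.06],[0.5,-2.5,-11,13,0.06],[0.5,-4,-17,13,0.06],[0.5,-5.5,-23,13,0.06],[0.5,-6.5,-29,13,0.06]]]'; python3 -m jog '[[[0.5,-0.3,-3,0,0],[0.5,-0.3,-3,0,0],[0.5,-0.3,-3,0,0]]]';python3 -c "
from h import *
T=ctrl.camera('top');S=ctrl.camera('side');pickle.dump(dict(top=T,side=S),open('c1.pkl','wb'))
crop(T['image'],195,150,160,105,5,'pics/d1.png');cv2.imwrite('pics/d2.png',S['image'])
s=ctrl.sense();q=s['ee_rot'];print(s['tool_pos'],2*np.arctan2(q[2],q[1]),s['width'])"
```

```text
time: 8.68
tool_pos: [0.5054, -0.2705, 0.251]
ee_rot: [0.001, 0.999, -0.052, -0.0]
contact_force: [0.7, -0.6, -0.5]
width: 0.0438
time: 9.05
tool_pos: [0.5039, -0.2966, 0.2507]
ee_rot: [-0.0, 0.999, -0.05, -0.0]
contact_force: [0.2, 0.3, -0.6]
width: 0.0442
[ 0.50432621 -0.29581323  0.25076717] -0.09927547995594839 0.04393375616952786
```

View pics/d1.png

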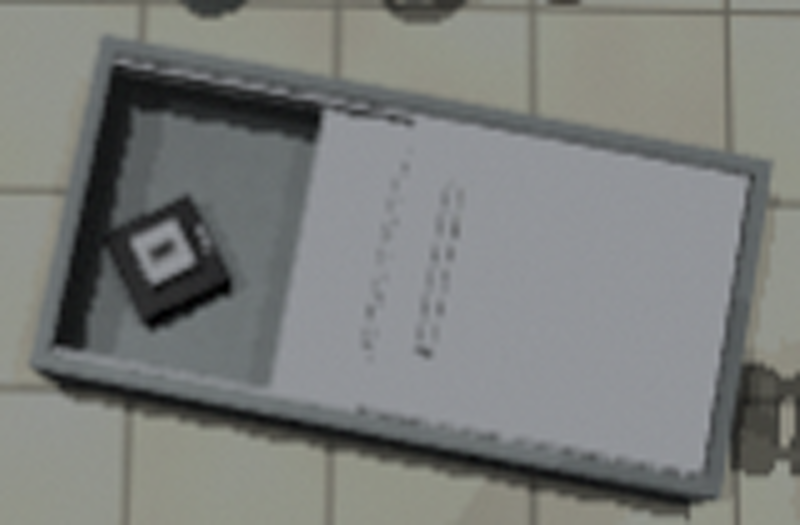

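View pics/d2.png

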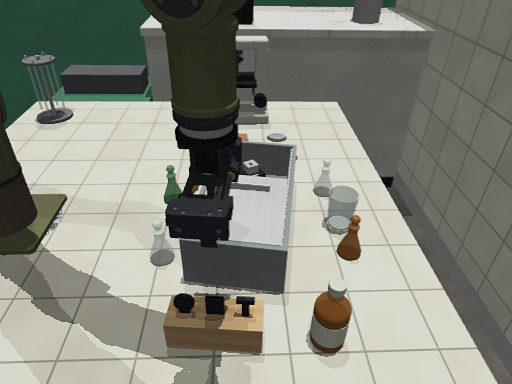

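Both doors are open as wanted. The barrel is at crop (162,250). Zooming in on the switch.

```bash
python3 -c "
from h import *
d=pickle.load(open('c1.pkl','rb'));T=d['top']['image'];S=d['side']['image']
a=cv2.resize(T[185:217,212:244],None,fx=18,fy=18,interpolation=cv2.INTER_CUBIC);cv2.imwrite('pics/e1.png',cv2.convertScaleAbs(a,alpha=1.5))
a=cv2.resize(S[150:190,230:280],None,fx=14,fy=14,interpolation=cv2.INTER_CUBIC);cv2.imwrite('pics/e2.png',a)
g=cv2.cvtColor(T,6)[190:212,215:240]
for r in range(22): print(190+r,' '.join('%3d'%v for v in g[r]))
"
```

```text
190  23  29  37  67  92  92  92  92  92 101 109 110 104  92  77  46  37  35  68  98 105 104 105 110 109
191  27  30  49  78  92  92  94  93  93 101 104  93  76  47  37  40  40  39  41  73  93  94 102 110 112
192  29  32  66  92  93  92  93  88  78  84  75  45  40  40  39  38  39  39  35  60  87  96 102 110 110
193  31  34  67  93  94  85  79  66  46  44  38  39  38  56  68  57  38  41  39  37  72  96 100 107 110
194  31  38  67  87  80  69  46  45  39  40  42  56  85 110 119  92  38  39  39  49  68  87  95 102 110
195  32  36  59  64  48  48  42  40  46  61  84 111 133 148 148 119  55  35  37  87  95  76  97 101 108
196  31  38  36  36  40  43  55  68  88 112 133 147 148 148 149 134  92  34  36  93 106  79  89  95 101
197  26  24  33  37  42  47  91 120 134 148 149 148 141 130 134 142 116  46  34  50  89  93  80  96  96
198  27  26  37  40  44  50 110 147 147 147 142 132 111  82  95 133 132  87  34  38  94 108  79  88  96
199  42  46  34  43  44  42  95 139 145 133 113  87  56  52  84 128 144 120  52  39  65  82  63  71  96
200  60  68  37  40  44  43  62 116 146 123  78  54  52  75 
[... 487 characters left out ...]
  44  44  61 103 137 139 123 100  56  27  29  31  34  44  43  44  43  41  39
206  95  96  94  89  70  40  45  43  43  59  98 101  56  30  34  31  38  43  42  44  46  43  36  32  24
207  95  97  94  88  77  56  42  46  45  51  49  22  24  34  42  46  45  44  44  44  40  37  22   9   2
208  96  97  95  91  87  72  43  45  45  44  40  30  37  46  46  45  48  44  40  37  22  10   5  12  16
209  95  96  96  95  91  75  50  42  46  46  44  44  47  44  46  47  40  33  17   7   9   9  18  56  78
210  98  96  96  96  94  85  67  45  47  48  46  45  46  43  38  35  26   4   5  10  19  47  71  96 113
211  94  96  95  97  97  98  88  52  45  46  46  42  36  32  15   8   8   8  18  55  78  93 109 114 114
```

View pics/e1.png

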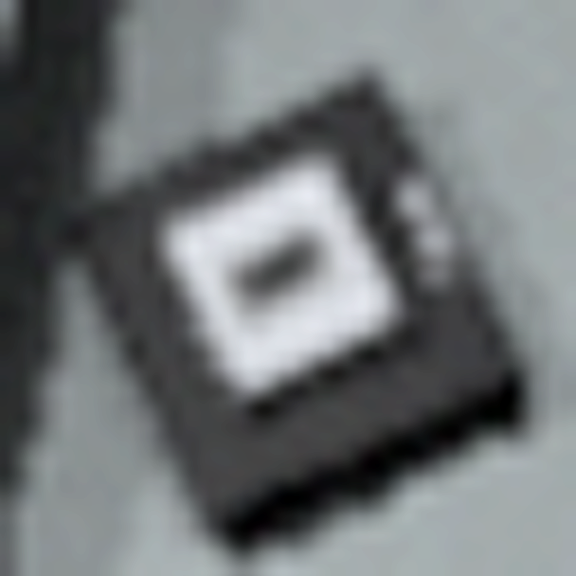

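View pics/e2.png

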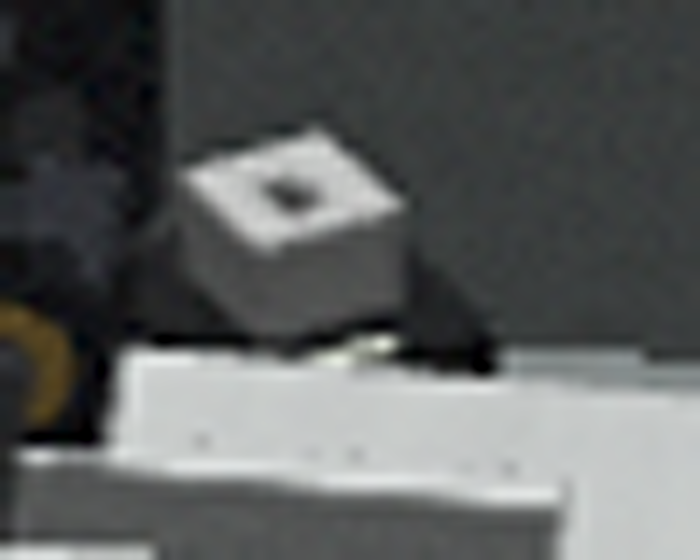

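```bash
python3 -c "
from h import *
d=pickle.load(open('c1.pkl','rb'));T=d['top'];S=d['side']
def barrel(c,box,th,nm):
    x0,y0,x1,y1=box; g=cv2.cvtColor(c['image'],6)[y0:y1,x0:x1]; k=10
    G=cv2.resize(g,None,fx=k,fy=k,interpolation=cv2.INTER_CUBIC); m=(G>th).astype(np.uint8)
    cs,h=cv2.findContours(m,cv2.RETR_CCOMP,cv2.CHAIN_APPROX_NONE)
    i=max([i for i in range(len(cs)) if h[0][i][3]<0],key=lambda i:cv2.contourArea(cs[i]))
    holes=[cs[j] for j in range(len(cs)) if h[0][j][3]==i]
    out=[]
    for cc in [cs[i]]+holes:
        if cv2.contourArea(cc)<200: continue
        P=np.array([onz(c,((p[0]+.5)/k-.5+x0,(p[1]+.5)/k-.5+y0),.078)[:2] for p in cc[:,0]])*1000
        r=cv2.minAreaRect(P.astype(np.float32)); M=cv2.moments(P.astype(np.float32)); 
        th_=.5*np.arctan2(2*M['mu11'],M['mu20']-M['mu02'])
        print(nm,'rect',np.round(r[0],1),np.round(r[1],1),np.round(r[2],1),'cen',round(M['m10']/M['m00'],1),round(M['m01']/M['m00'],1),'principal dir',round(th_,3))
barrel(T,(213,188,234,212),95,'top')
barrel(S,(243,158,262,169),105,'side')
print(ctrl.sense()['qpos'].round(3))
"
```

```text
top rect [576.3 136.9] [31.3 31.8] 28.0 cen 576.1 137.2 principal dir 0.693
top rect [576.6 137.2] [ 8.  15.3] 31.3 cen 576.7 137.5 principal dir -1.005
side rect [575.3 132.1] [33.2 34.5] 27.6 cen 575.4 132.2 principal dir 1.524
side rect [575.5 130.5] [ 7.2 10.9] 26.0 cen 575.3 130.1 principal dir -1.045
[ 0.501  0.648 -0.084  1.709  0.07   0.789 -1.286]
```

Slot: direction about -1.07 rad, at (0.576, 0.132–0.137); the two cameras differ by about 4 mm in y. I'll hover above the key and compare the fingers with the key directly in the pictures.

```bash
python3 -m jog '[[[0.5,-0.2,-1.2,-4,0],[0.5,-0.2,-1.2,-8,0],[0.5,-0.2,-1.2,-11,0],[0.5,-0.2,-1.2,-11.5,0],[0.5,-0.2,-1.2,-11.5,0]]]';python3 -c "
from h import *
T=ctrl.camera('top');S=ctrl.camera('side');pickle.dump(dict(top=T,side=S),open('c2.pkl','wb'))
crop(T['image'],330,150,90,110,5,'pics/f1.png');crop(S['image'],150,230,130,120,5,'pics/f2.png')
s=ctrl.sense();print(s['tool_pos'])
print('bottle',onz(T,(374,174),0),onz(S,(329,345),0))
p=s['tool_pos'];print(proj(S,p+[0,0,-.025]),proj(T,p))
"
```

```text
time: 9.78
tool_pos: [0.5025, -0.3092, 0.1363]
ee_rot: [0.0, 0.999, -0.05, 0.0]
contact_force: [0.4, -0.4, 0.4]
width: 0.0442
[ 0.50280541 -0.30992047  0.13717277]
bottle [ 0.68263409 -0.32949288  0.        ] [ 0.69459639 -0.33723391  0.        ]
[[214.11438349 291.11322342]] [[384.56031377 224.8069379 ]]
```

View pics/f1.png

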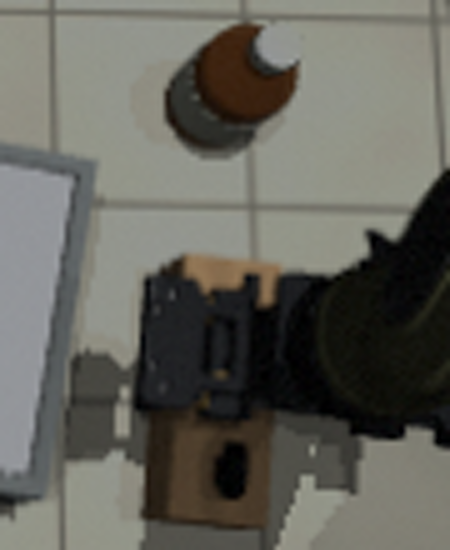

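View pics/f2.png

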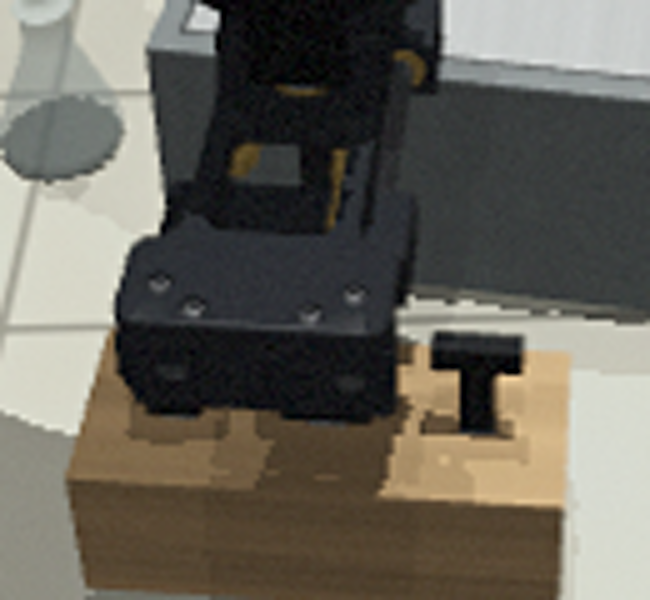

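The bottle is clear at (0.69, -0.33). The gripper body hides the fingers and the key, so I'll measure the key head in both of the earlier views. The body's known edge can serve as a check on camera bias.

```bash
python3 -c "
from h import *
d=pickle.load(open('c0.pkl','rb'));T=d['top'];S=d['side']
def blob(c,box,th):
    x0,y0,x1,y1=box;k=10;g=cv2.cvtColor(c['image'],6)[y0:y1,x0:x1];G=cv2.resize(g,None,fx=k,fy=k,interpolation=cv2.INTER_CUBIC)
    cs,_=cv2.findContours((G<th).astype(np.uint8),0,1);cc=max(cs,key=cv2.contourArea)
    return (cc[:,0]+.5)/k-.5+[x0,y0]
B=blob(T,(370,220,384,236),45);print('top bbox',B.min(0),B.max(0))
# +x..; top face at z .098: right edge is -y top edge
print('top: -y top edge',onz(T,(B[:,0].max(),B[:,1].mean()),.098),'width ends',onz(T,(B[:,0].max()-1,B[:,1].min()),.098),onz(T,(B[:,0].max()-1,B[:,1].max()),.098))
B=blob(S,(202,294,226,318),45);print('side bbox',B.min(0),B.max(0))
cx=(B[:,0].min()+B[:,0].max())/2
print('side: +y top edge',onz(S,(cx,B[:,1].min()),.098),'-y bottom edge',onz(S,(cx,B[:,1].max()),.060),'ends',onz(S,(B[:,0].min(),308),.08),onz(S,(B[:,0].max(),308),.08))
# rack from top
f=lambda p:(p[0]/8+350-.4,p[1]/8+190-.4)
R=np.array([onz(T,f(p),.06) for p in [(135,88),(290,102),(265,522),(108,512)]]);print(R.round(4),R.mean(0))
p=np.array([.5028,-.3095,.137]);a=-.098;u=np.array([np.cos(a),np.sin(a),0]);v=np.array([-np.sin(a),np.cos(a),0])
q=[p+i*.0375*u+j*.0935*v+[0,0,z] for i in(-1,1) for j in(-1,1) for z in(.039,.063)]
print('side crop',((proj(S,q)-[150,230])*5).round());print('top crop',((proj(T,q)-[330,150])*5).round())
"
```

```text
top bbox [373.45 221.55] [379.95 232.75]
top: -y top edge [ 0.5006293  -0.30973104  0.098     ] width ends [ 0.51630218 -0.30732856  0.098     ] [ 0.48372474 -0.30622362  0.098     ]
side bbox [204.75 295.75] [223.45 314.65]
side: +y top edge [ 0.50207957 -0.30739049  0.098     ] -y bottom edge [ 0.50081895 -0.31478075  0.06      ] ends [ 0.48677757 -0.31661493  0.08      ] [ 0.51674904 -0.31752227  0.08      ]
[[ 0.5841 -0.2839  0.06  ]
 [ 0.5797 -0.3434  0.06  ]
 [ 0.4214 -0.3281  0.06  ]
 [ 0.4244 -0.2692  0.06  ]] [ 0.50239875 -0.30614144  0.06      ]
side crop [[ 113.  421.]
 [ 103.  361.]
 [ 242.  -48.]
 [ 237. -104.]
 [ 404.  438.]
 [ 403.  378.]
 [ 463.  -37.]
 [ 463.  -93.]]
top crop [[463. 455.]
 [483. 452.]
 [120. 416.]
 [132. 413.]
 [469. 318.]
 [489. 312.]
 [130. 279.]
 [142. 272.]]
```

The key centre y comes out as -0.306 from the top view and -0.311 from the side view. The door contact points favour the side view. I'll go down at about -0.3095, close lightly, and use the side force to centre.

```bash
python3 -m jog '[[[0.5,-0.1,0,-2,0],[0.5,-0.1,0,-4,0],[0.5,-0.1,0,-4.6,0],[0.5,-0.1,0,-4.6,0]]]' ; python3 -m jog '[[[0.25,0,0,0,0],[0.25,0,0,0,0],[0.15,0,0,0,0],[0.15,0,0,0,0]]]' 5;  python3 -m jog '[[[0.0,0,0,0,0],[0.0,0,0,0,0],[0.0,0,0,0,0]]]' 5
```

```text
time: 10.38
tool_pos: [0.5011, -0.3101, 0.0904]
ee_rot: [0.0, 0.999, -0.051, 0.0]
contact_force: [0.2, -0.4, -0.5]
width: 0.0441
time: 10.88
tool_pos: [0.5008, -0.3099, 0.0899]
ee_rot: [0.0, 0.999, -0.051, 0.0]
contact_force: [-0.2, -1.3, -0.4]
width: 0.0133
time: 11.25
tool_pos: [0.5008, -0.3093, 0.0896]
ee_rot: [-0.0, 0.999, -0.051, -0.0]
contact_force: [-0.4, 2.0, 0.6]
width: 0.008
```

Gripped at 8.0 mm width, with a small +y force. Nudging to centre, then a firm grip.

```bash
python3 -m jog '[[[0,0,0.1,0,0],[0,0,0.1,0,0],[0,0,0.1,0,0]]]' ; python3 -m jog '[[[0.0,0,0,0,0],[0.0,0,0,0,0]]]' 30
```

```text
time: 11.62
tool_pos: [0.5007, -0.3092, 0.0897]
ee_rot: [0.0, 0.999, -0.051, 0.0]
contact_force: [0.3, 0.3, 0.5]
width: 0.008
time: 11.88
tool_pos: [0.5007, -0.3091, 0.0898]
ee_rot: [0.0, 0.999, -0.051, -0.0]
contact_force: [-0.9, 0.6, 0.1]
width: 0.0076
```

```bash
python3 -m jog '[[[0,0,0,2,0],[0,0,0,6,0],[0,0,0,11,0],[0,0.5,4,12,0.18],[0,1,9,12,0.36],[0,2,14,12,0.54],[0,3,19,12,0.72],[0,4,24,12,0.9]]]'; python3 -m jog '[[[0,0.5,4,0,0.18],[0,1.1,8,0,0.36],[0,1.8,12,0,0.54],[0,2.5,16,0,0.72],[0,3.4,20,0,0.9],[0,3.4,20,0,1.08],[0,3.4,20,0,1.26],[0,3.4,20,0,1.26]]]';python3 -c "
from h import *
T=ctrl.camera('top');S=ctrl.camera('side');pickle.dump(dict(top=T,side=S),open('c3.pkl','wb'))
crop(T['image'],190,130,110,110,5,'pics/g1.png');cv2.imwrite('pics/g2.png',cv2.resize(S['image'][60:220,150:350],None,fx=4,fy=3.75))
s=ctrl.sense();q=s['ee_rot'];print(s['tool_pos'],2*np.arctan2(q[2],q[1]),s['width'],s['qpos'].round(2))"
```

```text
time: 12.88
tool_pos: [0.5409, -0.0675, 0.21]
ee_rot: [0.0, 0.92, 0.391, 0.0]
contact_force: [1.2, 0.5, -0.5]
width: 0.0079
time: 13.88
tool_pos: [0.5747, 0.1307, 0.2095]
ee_rot: [-0.0, 0.517, 0.856, -0.0]
contact_force: [0.3, -0.4, -0.3]
width: 0.0076
[0.57476121 0.13077636 0.2097132 ] 2.0540839042970997 0.007501818109244575 [ 0.05  0.77 -0.62  1.72  0.58  0.84 -0.35]
```

View pics/g1.png

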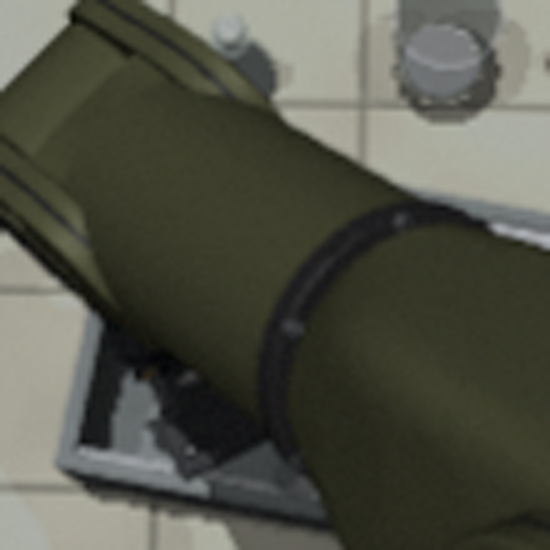

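View pics/g2.png

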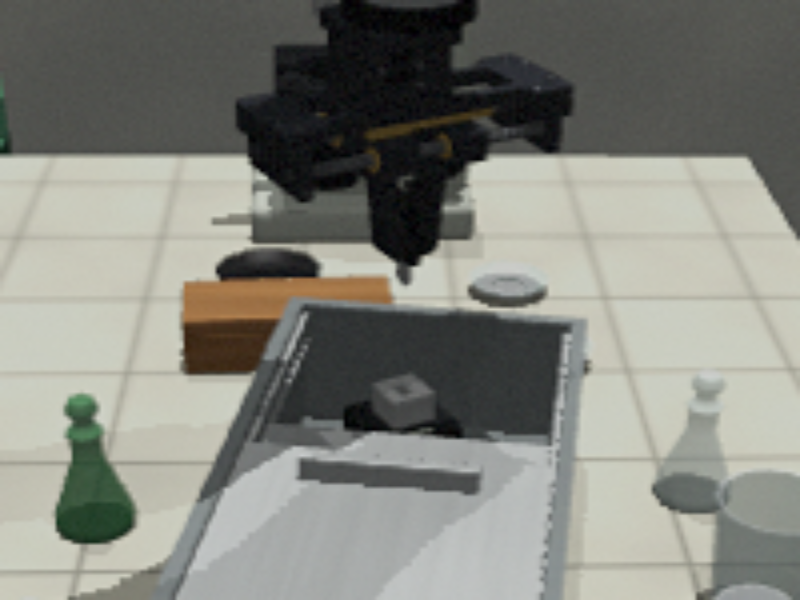

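The side view shows the blade tip at about px (251,135), above the barrel at (251,162). I'll compare it with the projected tip.

```bash
python3 -m jog '[[[0,0,0,-3,0],[0,0,0,-6,0],[0,0,0,-6.8,0],[0,0,0,-6.8,0]]]';python3 -c "
from h import *
S=ctrl.camera('side');pickle.dump(S,open('c4.pkl','wb'))
cv2.imwrite('pics/h2.png',cv2.resize(S['image'][130:180,225:280],None,fx=14,fy=12,interpolation=cv2.INTER_CUBIC))
s=ctrl.sense();q=s['ee_rot'];p=s['tool_pos'];print(p,2*np.arctan2(q[2],q[1]),s['contact_force'])
pr=lambda P:((proj(S,P)-[225,130]+.5)*[14,12]).round()
print(pr(p+[0,0,-.048]),pr(p+[0,0,-.048+.018]), pr(p+[0,0,-.025]))"
```

```text
time: 14.48
tool_pos: [0.5748, 0.1312, 0.1419]
ee_rot: [0.0, 0.516, 0.857, -0.0]
contact_force: [-0.8, 0.5, 0.1]
width: 0.0078
[0.57517649 0.13146046 0.14251822] 2.0570720103653035 [ 0.76349089  0.76602634 -0.33348187]
[[361. 340.]] [[362. 266.]] [[363. 246.]]
```

View pics/h2.png

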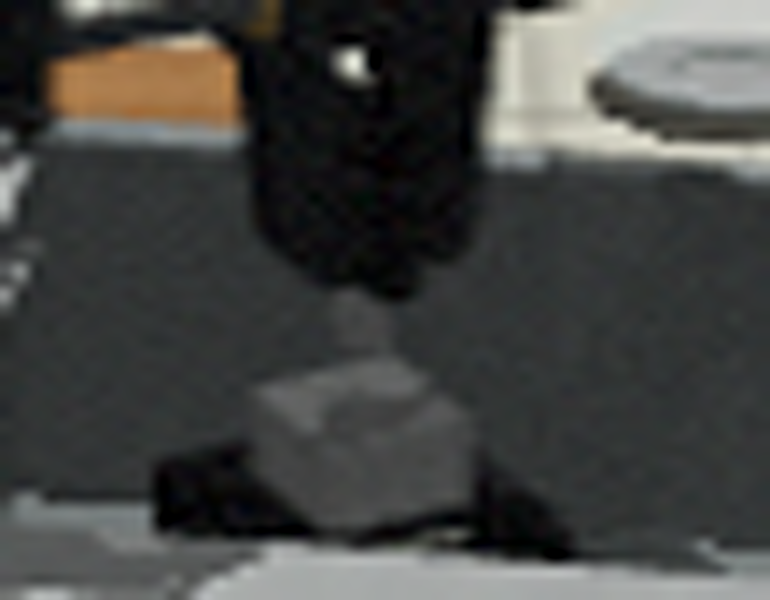

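The blade tip at (365,350) is predicted at (361,340). Dropped straight down it lands at about (360,406), and the slot centre is at (363,404), so it is aligned within about 0.5 px. Yaw 2.057 agrees with the barrel's 2.056. Descending gently.

```bash
python3 -m jog '[[[0,0.05,0,-0.7,0],[0,0.05,0,-1.3,0],[0,0.05,0,-1.3,0]]]' 40; python3 -m jog '[[[0,0,0,-0.3,0],[0,0,0,-0.6,0],[0,0,0,-0.6,0]]]'; python3 -m jog '[[[0,0,0,-0.3,0],[0,0,0,-0.3,0]]]'
```

```text
time: 14.9
tool_pos: [0.575, 0.1309, 0.1284]
ee_rot: [-0.0, 0.516, 0.857, -0.0]
contact_force: [-1.0, 0.6, 0.2]
width: 0.0077
time: 15.28
tool_pos: [0.5753, 0.1318, 0.1229]
ee_rot: [-0.0, 0.516, 0.857, 0.001]
contact_force: [-0.7, 1.7, 1.6]
width: 0.0074
time: 15.52
tool_pos: [0.5757, 0.132, 0.1217]
ee_rot: [0.001, 0.516, 0.857, 0.001]
contact_force: [-2.8, -0.7, 14.5]
width: 0.0077
```

Tip is 4 mm in: the slim end has entered, but the full blade catches on the chamfer. Ease up and nudge along the force (-x).

```bash
python3 -m jog '[[[0,0,0,0.15,0],[0,-0.1,0,0.15,0],[0,-0.1,0,0.15,0]]]'; python3 -m jog '[[[0,0,0.1,0,0],[0,0,0.1,0,0]]]';python3 -m jog '[[[0,0,-0.2,0,0],[0,0,-0.2,0,0]]]'
```

```text
time: 15.9
tool_pos: [0.5753, 0.132, 0.1223]
ee_rot: [0.001, 0.516, 0.857, 0.001]
contact_force: [0.3, -0.2, 7.8]
width: 0.0079
time: 16.15
tool_pos: [0.5754, 0.1321, 0.1223]
ee_rot: [0.001, 0.516, 0.857, 0.001]
contact_force: [-1.1, -0.3, 7.9]
width: 0.0077
time: 16.4
tool_pos: [0.5753, 0.1318, 0.1224]
ee_rot: [0.001, 0.516, 0.857, 0.002]
contact_force: [-0.4, 1.2, 6.6]
width: 0.0074
```

```bash
python3 -c "
from h import *
S=ctrl.camera('side')
cv2.imwrite('pics/i2.png',cv2.resize(S['image'][130:180,225:280],None,fx=14,fy=12,interpolation=cv2.INTER_CUBIC))
s=ctrl.sense();q=s['ee_rot'];p=s['tool_pos'];print(p,2*np.arctan2(q[2],q[1]),s['contact_force'],s['wrist_torque'])
pr=lambda P:((proj(S,P)-[225,130]+.5)*[14,12]).round()
print(pr(p+[0,0,-.048]),pr(p+[0,0,-.048+.018]), pr(p+[0,0,-.025]))"
```

```text
[0.5753334  0.13176888 0.12237063] 2.058367637303358 [-0.41079433  1.77465293  7.21744284] [ 0.44787454 -0.1786961  -0.07244552]
[[361. 419.]] [[362. 348.]] [[362. 327.]]
```

View pics/i2.png

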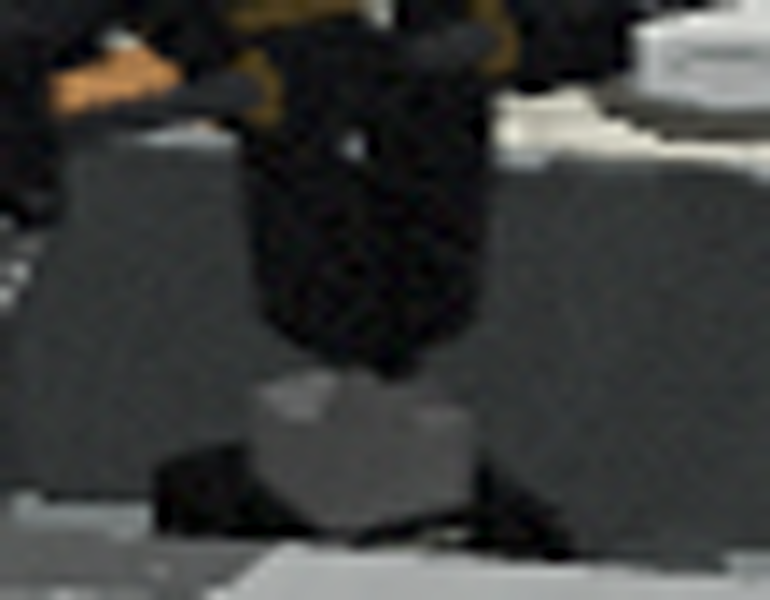

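```bash
python3 -m jog '[[[0,0,0.1,0,0],[0,-0.05,0.2,0,0],[0,-0.1,0.3,0,0],[0,-0.1,0.3,0,0]]]'; python3 -m jog '[[[0,0.05,-0.1,0,0],[0,0.1,-0.25,0,0],[0,0.17,-0.4,0,0],[0,0.17,-0.4,0,0]]]'
```

```text
time: 16.95
tool_pos: [0.5752, 0.1323, 0.1223]
ee_rot: [0.002, 0.516, 0.856, 0.001]
contact_force: [2.0, -1.8, 7.7]
width: 0.0077
time: 17.45
tool_pos: [0.5755, 0.1316, 0.1224]
ee_rot: [-0.0, 0.515, 0.857, 0.002]
contact_force: [-2.1, 3.0, 6.9]
width: 0.0078
```

```bash
python3 -m jog '[[[0,0,0,0.5,0],[0,0,0,0.5,0],[0,0,0,0.5,0]]]'
```

```text
time: 17.82
tool_pos: [0.5747, 0.1278, 0.1258]
ee_rot: [0.0, 0.516, 0.856, -0.001]
contact_force: [-0.3, -0.3, -1.3]
width: 0.008
```

```bash
python3 -m jog '[[[0,0,0.6,0,0],[0,0,0.6,-0.2,0],[0,0,0.6,-0.45,0],[0,0,0.6,-0.6,0],[0,0,0.6,-0.6,0]]]'
```

```text
time: 18.45
tool_pos: [0.5748, 0.1349, 0.12]
ee_rot: [-0.0, 0.516, 0.857, -0.0]
contact_force: [0.3, -0.2, -0.6]
width: 0.0077
```

Now at z 0.120 with no force, so the slot is further in +y. Continuing down.

```bash
python3 -m jog '[[[0,0,0,-0.3,0],[0,0,0,-0.6,0],[0,0,0,-0.6,0]]]';  python3 -m jog '[[[0,0,0,-0.3,0],[0,0,0,-0.5,0],[0,0,0,-0.5,0]]]'
```

```text
time: 18.82
tool_pos: [0.5748, 0.135, 0.1139]
ee_rot: [-0.0, 0.516, 0.857, -0.0]
contact_force: [0.3, 0.6, -0.0]
width: 0.0077
time: 19.2
tool_pos: [0.5748, 0.1351, 0.109]
ee_rot: [-0.0, 0.516, 0.857, -0.0]
contact_force: [0.1, 0.0, -0.1]
width: 0.0077
```

```bash
python3 -m jog '[[[0,0,0,-0.15,0],[0,0,0,-0.3,0],[0,0,0,-0.3,0]]]'; python3 -c "
from h import *
S=ctrl.camera('side')
cv2.imwrite('pics/j2.png',cv2.resize(S['image'][130:180,225:280],None,fx=14,fy=12,interpolation=cv2.INTER_CUBIC))"
```

```text
time: 19.58
tool_pos: [0.5751, 0.1352, 0.1075]
ee_rot: [0.001, 0.516, 0.857, 0.0]
contact_force: [-2.2, -1.5, 10.2]
width: 0.0074
```

View pics/j2.png

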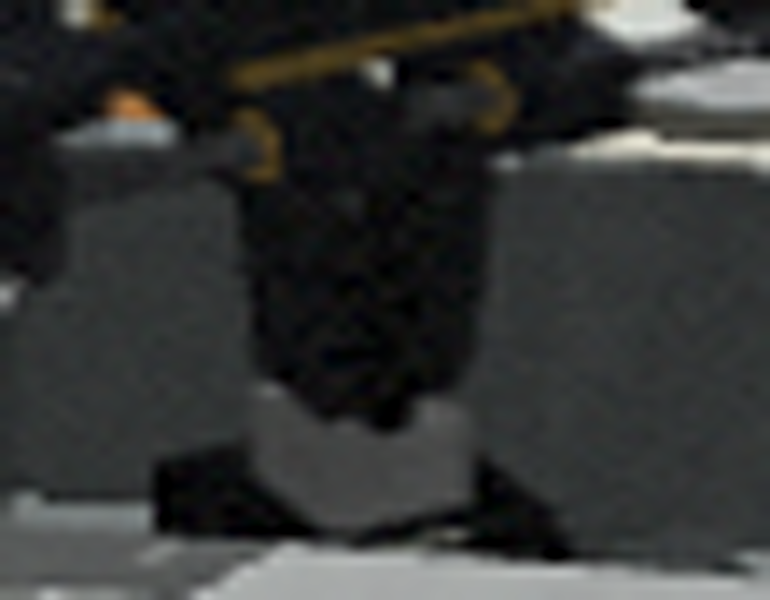

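The key is fully seated: TCP z 0.1075 as predicted, with 10 N up, and the head on the barrel at (370,420). Ease off and turn clockwise.

```bash
python3 -m jog '[[[0,0,0,0.1,-0.1],[0,0,0,0.1,-0.25],[0,0,0,0.1,-0.4],[0,0,0,0.1,-0.55],[0,0,0,0.1,-0.7],[0,0,0,0.1,-0.85],[0,0,0,0.1,-0.85]]]';python3 -c "
from h import *
s=ctrl.sense();q=s['ee_rot'];print(2*np.arctan2(q[2],q[1]),s['wrist_torque'],s['contact_force'],s['qpos'].round(2))"
```

```text
time: 20.5
tool_pos: [0.5747, 0.1353, 0.1076]
ee_rot: [0.0, 0.823, 0.569, -0.0]
contact_force: [-0.9, -0.1, 3.7]
width: 0.0076
1.2097186778738604 [-0.13088959  0.28860902 -0.0454676 ] [-0.87070639 -0.06026678  3.70531764] [-0.14  0.87 -0.3   1.78  0.45  0.55 -1.09]
```

```bash
python3 -m jog '[[[0,0,0,0,-0.12],[0,0,0,0,-0.25],[0,0,0,0,-0.35],[0,0,0,0,-0.42],[0,0,0,0,-0.42],[0,0,0,0,-0.42]]]';python3 -c "
from h import *
s=ctrl.sense();q=s['ee_rot'];print(2*np.arctan2(q[2],q[1]),s['wrist_torque'],s['contact_force'])"
python3 -m jog '[[[0,0,0,0,-0.08],[0,0,0,0,-0.08]]]';python3 -c "
from h import *
s=ctrl.sense();q=s['ee_rot'];print(2*np.arctan2(q[2],q[1]),s['wrist_torque'],s['contact_force'])"
```

```text
time: 21.25
tool_pos: [0.5746, 0.1354, 0.1075]
ee_rot: [-0.0, 0.923, 0.385, -0.0]
contact_force: [-2.0, -0.5, 6.3]
width: 0.0078
0.7913995209912984 [ 0.04108205  0.43543736 -0.02624613] [-2.01842238 -0.45608191  6.26075543]
time: 21.5
tool_pos: [0.5747, 0.1355, 0.1075]
ee_rot: [-0.0, 0.937, 0.348, -0.0]
contact_force: [-2.5, 0.3, 5.4]
width: 0.0077
0.7114234628311097 [0.05027931 0.45900687 0.10264786] [-2.54645206  0.33319233  5.44224773]
```

```bash
for i in 1; do python3 -m jog '[[[0,0,0,0,-0.08],[0,0,0,0,-0.08]]]';python3 -c "
from h import *
s=ctrl.sense();q=s['ee_rot'];print(2*np.arctan2(q[2],q[1]),s['wrist_torque'],s['contact_force'])"; done
```

```text
time: 21.75
tool_pos: [0.5747, 0.1357, 0.1075]
ee_rot: [-0.0, 0.95, 0.311, -0.0]
contact_force: [-2.4, 0.7, 5.4]
width: 0.0076
0.6322515473852892 [0.0920706  0.47052254 0.29655536] [-2.43917261  0.68882808  5.42513822]
```

The torque rises to 0.3 Nm with the turn at 1.42 rad, so the stop is reached. Relax the twist, release, and lift straight up.

```bash
python3 -m jog '[[[0,0,0,0.05,0.08],[0,0,0,0.05,0.08],[0.2,0,0,0.05,0.08],[0.35,0,0,0.05,0.08],[0.35,0,0,0.05,0.08]]]';  python3 -m jog '[[[0.35,0,0,1,0],[0.35,0,0,3,0],[0.35,0,0,6,0],[0.35,0,0,11,0],[0.35,0,0,14,0],[0.35,-2,-6,16,0],[0.35,-4,-12,16,0],[0.35,-4,-18,16,0]]]';  python3 -m jog '[[[0.35,0,-6,0,0],[0.35,0,-12,0,0],[0.35,0,-18,0,0],[0.35,0,-20,0,0],[0.35,0,-20,0,0]]]'; python3 -c "
from h import *
T=ctrl.camera('top');S=ctrl.camera('side');pickle.dump(dict(top=T,side=S),open('c5.pkl','wb'))
cv2.imwrite('pics/k1.png',T['image']);cv2.imwrite('pics/k2.png',S['image'])
a=cv2.resize(T['image'][185:217,212:244],None,fx=18,fy=18,interpolation=cv2.INTER_CUBIC);cv2.imwrite('pics/k3.png',cv2.convertScaleAbs(a,alpha=1.5))
crop(S['image'],225,120,60,60,9,'pics/k4.png')"
```

```text
time: 22.38
tool_pos: [0.5751, 0.1349, 0.1077]
ee_rot: [0.0, 0.938, 0.346, 0.0]
contact_force: [0.1, 0.1, -0.9]
width: 0.0307
time: 23.38
tool_pos: [0.5338, -0.0444, 0.2691]
ee_rot: [0.0, 0.938, 0.347, 0.0]
contact_force: [0.6, -0.3, -0.6]
width: 0.0307
time: 24.0
tool_pos: [0.5347, -0.2442, 0.268]
ee_rot: [0.0, 0.938, 0.345, 0.0]
contact_force: [0.1, 0.6, -0.0]
width: 0.0308
```

View pics/k1.png

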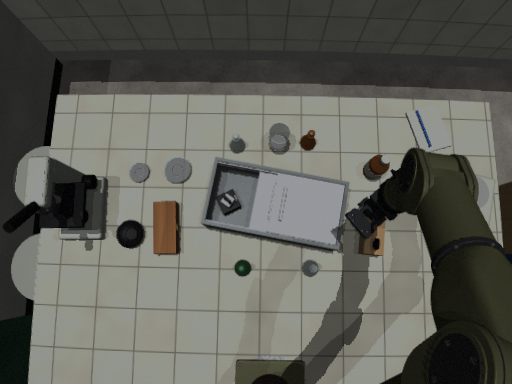

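View pics/k2.png

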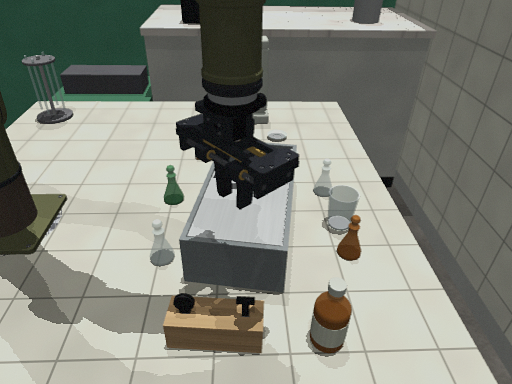

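View pics/k3.png

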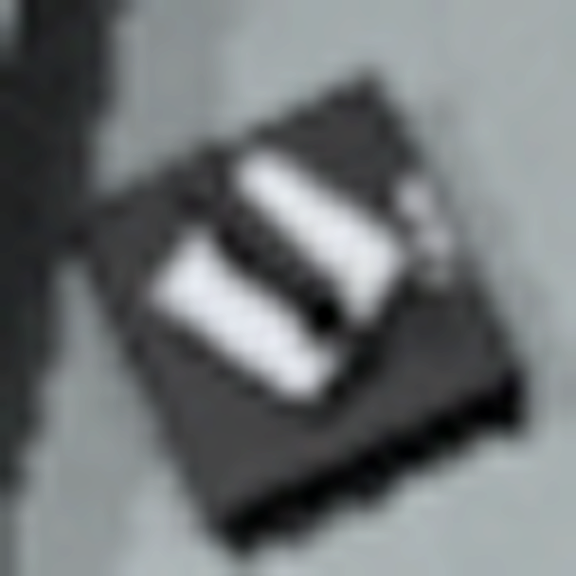

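View pics/k4.png

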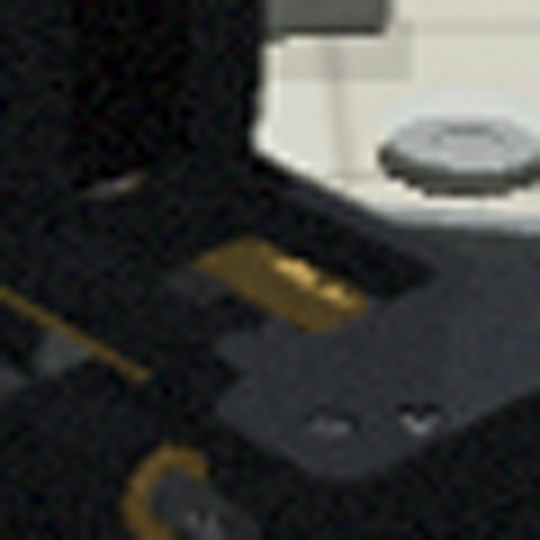

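The key stands in the barrel (top px about 227,200) and both doors are open. The glassware is in place, and the round and tee keys are still in the rack. Next I'll measure how far the barrel has turned, and compare the scene with the start.

```bash
python3 -c "
from h import *
d=pickle.load(open('c5.pkl','rb'));T=d['top'];d0=pickle.load(open('c0.pkl','rb'))
g=cv2.cvtColor(T['image'],6)[188:212,213:234];k=10
G=cv2.resize(g,None,fx=k,fy=k,interpolation=cv2.INTER_CUBIC)
cs,_=cv2.findContours((G>95).astype(np.uint8),0,1)
big=[c for c in cs if cv2.contourArea(c)>500];allp=np.vstack(big)
for nm,cc in [('all',allp)]+[('part',c) for c in big]:
    P=np.array([onz(T,((p[0]+.5)/k-.5+213,(p[1]+.5)/k-.5+188),.078)[:2] for p in cc[:,0]])*1000
    print(nm,[np.round(v,1) for v in cv2.minAreaRect(P.astype(np.float32))])
for n in('side','top'):
    a=cv2.absdiff(d[n]['image'],d0[n]['image']).max(2)
    cv2.imwrite(f'pics/diff_{n}.png',a)
"
```

```text
all [array([574.9, 142.1]), array([43.9, 88.5]), np.float64(68.6)]
part [array([550.3, 165.2]), array([19.5, 20.9]), np.float64(1.0)]
part [array([567.7, 143.1]), array([31.7, 12.1]), np.float64(49.9)]
part [array([585.5, 130. ]), array([31.6, 12.9]), np.float64(44.1)]
part [array([606.9, 134.9]), array([12.8, 31.5]), np.float64(1.0)]
```

View pics/diff_side.png

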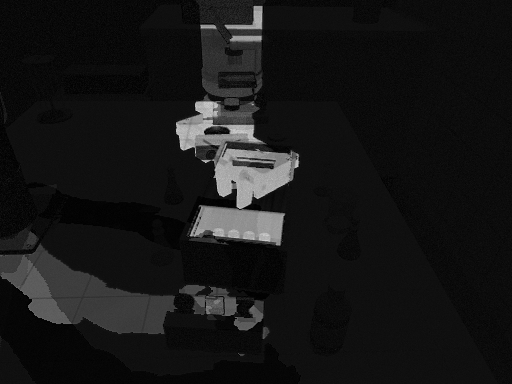

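```bash
python3 -c "
from h import *
d=pickle.load(open('c5.pkl','rb'));T=d['top']
g=cv2.cvtColor(T['image'],6)[188:212,213:234];k=10
G=cv2.resize(g,None,fx=k,fy=k,interpolation=cv2.INTER_CUBIC)
cs,_=cv2.findContours((G>95).astype(np.uint8),0,1)
pts=[]
for c in cs:
    P=np.array([onz(T,((p[0]+.5)/k-.5+213,(p[1]+.5)/k-.5+188),.078)[:2] for p in c[:,0]])*1000
    m=P.mean(0)
    if cv2.contourArea(c)>500 and 560<m[0]<595: 
        pts.append(P)
        h=cv2.approxPolyDP(P.astype(np.float32),2.5,True)[:,0];print(h.round(1).tolist())
        for a,b in zip(h,np.roll(h,-1,0)): print('  len',np.hypot(*(b-a)).round(1),'ang',(np.degrees(np.arctan2(*(b-a)[::-1]))%90).round(1))
print(cv2.minAreaRect(np.vstack(pts).astype(np.float32)))
"
```

```text
[[581.0999755859375, 152.39999389648438], [571.9000244140625, 157.10000610351562], [557.2000122070312, 136.39999389648438], [557.2999877929688, 131.10000610351562], [562.5, 129.1999969482422]]
  len 10.3 ang 62.5
  len 25.4 ang 54.7
  len 5.3 ang 1.0
  len 5.5 ang 69.5
  len 29.8 ang 51.3
[[595.5, 142.39999389648438], [589.7000122070312, 143.10000610351562], [570.7000122070312, 122.5999984741211], [575.5999755859375, 118.19999694824219], [582.9000244140625, 118.4000015258789]]
  len 5.8 ang 83.0
  len 28.0 ang 47.3
  len 6.5 ang 48.6
  len 7.2 ang 1.6
  len 27.1 ang 62.2
((576.3602905273438, 136.87506103515625), (31.494098663330078, 31.683027267456055), 55.286075592041016)
```

The barrel square now lies at 55°, against 28° at the start. Modulo 90° that is a 62° clockwise turn, about 1.08 rad, so it is at the stop. I'll clear the arm for one last unobstructed look at the key depth.

```bash
python3 -m jog '[[[0.35,-4,-4,0,0],[0.35,-8,-8,0,0],[0.35,-12,-12,0,0],[0.35,-16,-17,0,0],[0.35,-20,-22,0,0],[0.35,-22,-26,0,0],[0.35,-22,-26,0,0],[0.35,-22,-26,0,0]]]'; python3 -c "
from h import *
S=ctrl.camera('side');T=ctrl.camera('top');
crop(S['image'],180,120,130,100,6,'pics/l.png');cv2.imwrite('pics/l2.png',T['image'])
P=np.array([.5754,.1335,.098+.018]);print(((proj(S,[.5754,.1335,.116])-[180,120])*6),((proj(S,[.5754,.1335,.078])-[180,120])*6))"
```

```text
time: 25.1
tool_pos: [0.3172, -0.5008, 0.2679]
ee_rot: [-0.0, 0.937, 0.348, 0.001]
contact_force: [0.5, -0.4, -0.0]
width: 0.0307
[[422.71422224 180.65547406]] [[421.65384066 257.39017581]]
```

View pics/l.png

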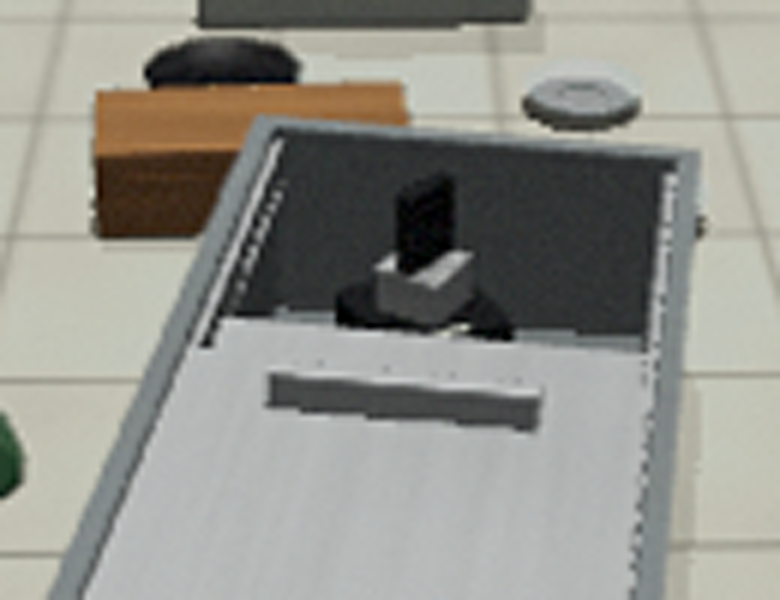

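View pics/l2.png

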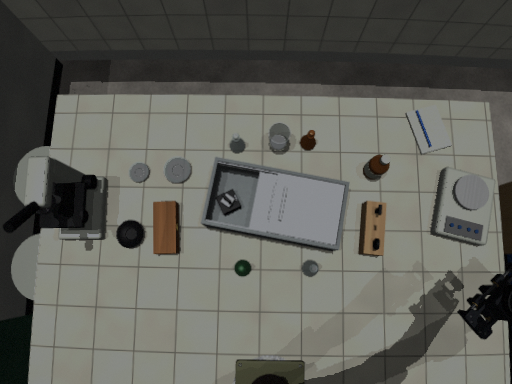

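The key stands upright with its head on the barrel: its top centre is at crop (428,180), against (423,181) predicted for a seated key. The doors, other keys and glassware are as they should be, and the arm touches nothing. Handing in.

```bash
python3 -c "
from bench import ctrl
print(ctrl.job_done())"
```

```text
the job is handed in; nothing more can be done
None
```

The job is done and handed in at about 25 s of the 61 s allowed. I slid both doors to their stops. I then took the rectangular key from the rack, pushed it into the switch, turned it clockwise to the stop and left it there.

**Last checks:**
- **Doors:** both stops were felt as rising force, 8–10 N. The lower door stopped within 1 mm of the position worked out from the upper door's stop.
- **Key:** it is seated, with the head resting on the barrel at the predicted height. In the last side picture it stands upright, about 1 px from where a seated key should appear.
- **Switch:** the barrel measured about 62° (1.08 rad) of clockwise turn. That is slightly over the 1.05 rad stop, which is within measurement error. The twisting moment rose to 0.3 Nm at the end.
- **Everything else:** by eye in the last pictures, the other two keys are still in the rack and the glassware has not moved. The arm is clear of everything.

**What disagreed:** the two cameras differed by 4–5 mm in y. I trusted the side view for the slot, and the first insertion caught on the chamfer. The key went in without resistance about 3 mm further in +y, nearer the position the top view gave.

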